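# Hand over the red sample carrier at the swab station

### The arm

A 6-joint arm with a two-finger parallel gripper is mounted at the origin on the work surface. World frame = base frame: x ahead of the robot, y to its left, z up, the work surface at z = 0. Lengths are in m, angles in rad, forces in N, time in s.
With the tool pointing down it reaches from about 0.325 to 1 m from the base axis. Payload 5.1 kg.
Tool frame: the origin (TCP) lies between the finger pads; the fingertips stand 17 mm ahead of it and the grasp point (between the pads) lies 2 mm behind it; z points along the fingers, y is the line along which they close (so a half turn about z gives the same grasp; the last joint's range is limited). The gripper opens to 85 mm and grips with 20 to 120 N. Pads are 22 mm wide; open, the fingers measure 114 mm over their backs; the gripper's body (76 mm by 85 mm) begins 54 mm behind the grasp point. The pads swing forward as they close: fully open they stand 13 mm farther back than shut.
Start: joints at [1.189, 0.124, 1.65, -0, 1.367, -0.083], TCP at [0.191, 0.621, 0.223] pointing down, gripper open.
Joint ranges: [-2.61, 2.61], [-1.02, 2.33], [0.03, 2.71], [-1.35, 4.49], [0.32, 2.68], [-2.91, 2.91]. Speed limits (rad/s): [2.57, 2.57, 3.14, 3.14, 3.14, 3.14].

### API

Orientations are given as a unit quaternion [w, x, y, z].
In Python, from cell import get_state, get_image, calibration, hand_in gives the robot as it stands.
- The arm moves only by the tool servo_tool, never from a script. Its argument "moves" is a list of rows, each a list of 2 entries, a list of its own where there are three numbers: the shift along the world's x, y, z in mm, then the turn, a rotation vector about the world's x, y, z in rad. A call has 1 to 20 rows; each row is the pose to reach, as a shift and turn from the pose commanded when the call began; what a row does not reach only later rows make up. A row lasts 1/8 s, in which the tool goes at most 62.5 mm and 10.7 degrees, less where a joint would pass 70% of its speed; a pose out of reach is approached as far as the arm can. A call with a gripper value outside its range is refused whole. "jaw" is the finger opening in mm, from 0 to 85.4, set as the call begins (left out, the last holds). The fingers move at their own pace and stop on an object; the grip force is fixed at half the most. Time passes only in rows, so rows that repeat a pose let the fingers close. It gives the time, the measured TCP pose, the force, the opening and the grip force at its end, in the units of the state.
- get_state(): the state, without advancing time (a new reading comes with each control period).
- get_image(name): name is "scene" or "top" or "wrist"; returns (picture, depth): 480x640x3 uint8, red, green, blue; 480x640 float32, m along the optical axis (not along the pixel's ray), 0 where there is no reading.
- calibration(name): a dict with "vertical_fov" (degrees; the focal length in pixels is half the picture's height over the tangent of half this angle, whatever the lens; pixels are square), "cx", "cy" (the principal point, pixels), "R" (3x3) and "t" (3): a world point X has camera coordinates R X + t. Camera axes: x right, y down, z forward; pixel columns grow to the right and rows downward; lengths in m; the calibration is good to about 2 mm. The wrist camera is an equidistant fisheye: a pixel r from the principal point sees the ray r / f radians off the axis. A picture is of the moment at which its call begins: read the wrist's pose just before it. calibration takes no time and is no camera call; for the wrist camera it gives the pose at the moment of the call.
- hand_in(): hands the job in; it is judged then, once.
The state is a dict: "clock": time; "q": joint angles; "joint_vel": joint speeds; "joint_torque": joint torques, N m; "tcp_pos": TCP position; "eef_rot": TCP orientation; "contact_force": force on the tool from outside, world axes, zero at the start; "moment": the same for the moment, N m; "grip_width": finger opening in m; "finger_force": force on a finger pad.
Only numpy, scipy, OpenCV 4.12 (cv2) and the standard library are available. Lean on these libraries where they do the work, as an engineer would, in place of code of your own. Each camera call takes 0.05 s, during which the arm holds its last target. There are 200 camera calls.

### The job

The red-lidded sample carrier has to go out with the courier. Move the green sanitiser bottle from the yellow handover mat to stand upright on its round blue coaster, swing the retaining clip off the red carrier's lid, then lift the carrier off its stand by the handle and set it down gently, always upright, in the middle of the mat with its handle in line with the mat's black stripe. Leave the blue-lidded carrier and the other things on the table where they are.

Things in the scene. Friction and masses are not known exactly. Their poses are not given: they have to be found in the camera images.
- red_carrier_center (a point): centre (half-way up) of the red-lidded sample carrier: a white drum, diameter 100 mm, 95 mm tall to its flat red lid, with a fixed bail handle above the lid; 147 mm tall over all, about 0.6 kg. This point is on its axis, 73.5 mm above its underside; z is up through the lid, x runs along the handle bar
- red_carrier_handle (a point): middle of the red carrier's handle bar: black bar 92 mm long (along x), 14 mm wide, 14 mm high, its centre 140 mm above the carrier's underside and 45 mm above the lid; between its two end posts 64 mm of the bar is free. Same axes as the carrier. It can be pinched across its width from above
- stand_a: the grey round stand that holds the red carrier, fixed to the table: diameter 130 mm, 50 mm high; the carrier sits 40 mm above the table in a recess of 106 mm diameter with a rim 10 mm high. Origin at the centre of its underside on the table, z up; its clip stands on its +y side
- stand_a_clip (a joint): angle (rad) of the clip on the red carrier's stand; 0 = fully closed, 1.7 = fully open. The clip is a flat aluminium arm turning on an upright pin; closed, its inner end lies 3 mm above the lid and blocks lifting; it clears the lid from 1.0 rad. It grows counter-clockwise seen from above: the knob goes from the stand's +y direction towards its -x direction. It starts closed or nearly so, moves with light friction (2 N at the knob) and stays where left
- stand_a_knob (a point): middle of the clip's upright yellow knob on the red carrier's stand (moves with the clip): diameter 18 mm, 32 mm high, its top 178 mm above the table, 32 mm from the clip's pin axis
- stand_a_pivot (a point): point on the clip's pin axis (72 mm from the stand's axis, towards the stand's +y), at the height of the middle of the knob; fixed
- mat: yellow square handover mat, 140 x 140 mm, 4 mm thick, fixed to the table; origin at the centre of its underside; the black stripe across its middle runs along its x
- sanitiser_center (a point): centre (half-way up) of the green sanitiser bottle that starts on the mat: round body of diameter 56 mm, white cap, 140 mm tall over all, about 0.3 kg; 70 mm above its underside, z up along its axis
- sanitiser_cap (a point): middle of the sanitiser bottle's round white cap: diameter 32 mm, 36 mm high above the sloping shoulder, 122 mm above the underside; it does not turn or come off
- coaster: round blue coaster with a white middle, diameter 96 mm, 4 mm thick, fixed to the table; origin at the centre of its underside
- blue_carrier_center (a point): centre of the blue-lidded carrier on the second, identical stand; same size as the red one (diameter 100 mm, top of the handle 187 mm above the table; knob of its clip 178 mm). Leave it
- thermometer_center (a point): the forehead thermometer on its post, a bystander standing among the task's things: foot diameter 86 mm, 16 mm high; post diameter 18 mm; white head 46 x 34 mm, from 210 to 280 mm above the table. This point is on the post's axis, 140 mm up. Leave it
- tube_rack: white rack of orange-capped sample tubes, 50 x 100 mm, 102 mm tall; origin at the centre of its underside. Leave it
- spare_bottle: clear sanitiser bottle with a blue cap, diameter 56 mm, 140 mm tall; origin at the centre of its underside. Leave it
- swab_box: cardboard swab box, 110 x 70 mm, 50 mm tall; origin at the centre of its underside. Leave it
- specimen_jar: jar with an orange lid, diameter 64 mm, 74 mm tall; origin at the centre of its underside. Leave it
- marker: black marker pen lying flat, 135 mm long, 16 mm thick; origin at its middle, on the table. Leave it
Things that resemble listed ones, but are neither listed nor needed, are in the scene too. What is shaped like the part that bears red_carrier_center but turquoise is not meant.

How it is judged:
By the outcome, as a careful person would: the job done as asked, in the order asked, and still so for the second after the job is handed in, with the robot touching nothing.
It also fails if it takes over 72 s, if anything falls off the work surface, if the arm or the gripper's body presses on something with over 40 N, if the wrist force passes 120 N, or if a joint passes its speed limit or range.

## Working session

There is one attempt and no reset: what is moved stays moved. The work goes in short steps, Python scripts to look and compute and a tool call to move; the robot and the scene stay as the last step left them, time stands still between calls to the robot, and variables do not carry over. Pictures are saved under pics/ and viewed, at most 12 in all, crops included, and the job is handed in when it is done.

Besides the shell and the picture viewer there is one more tool, called after "Call:" as name(argument=value, ...) on one line, values as JSON. servo_tool: Moves the arm, as the interface text tells. Its arguments: {"type":"object","properties":{"moves":{"type":"array"},"jaw":{"type":"number"}},"required":["moves"]}

```bash
mkdir -p pics; python3 - <<'E'
from cell import *
import cv2,numpy as np,pickle
s=get_state();print(s['clock'],s['tcp_pos'],s['eef_rot'])
D={}
for n in("scene","top"):
    im,d=get_image(n);c=calibration(n);D[n]=(im,d,c)
    cv2.imwrite(f"pics/{n}0.png",cv2.cvtColor(im,cv2.COLOR_RGB2BGR))
    print(n,c)
pickle.dump(D,open("d0.pkl","wb"))
E
```

```text
0.0 [0.19111673 0.62060293 0.22183909] [-2.59132495e-04  1.48843146e-01  9.88860239e-01 -1.03836703e-03]
scene {'vertical_fov': 49.05138401823781, 'cx': 317.58717746089684, 'cy': 239.32945992151625, 'R': array([[ 0.74491183,  0.66695267,  0.01674827],
       [ 0.53042204, -0.57682219, -0.62123154],
       [-0.40467126,  0.47164637, -0.78344806]]), 't': array([-0.40556461, -0.18327267,  1.35157544])}
top {'vertical_fov': 42.86426424654613, 'cx': 320.27697213913393, 'cy': 244.92065731438333, 'R': array([[-0.01075471, -0.99992846,  0.00523552],
       [-0.98757946,  0.00980083, -0.15681438],
       [ 0.15675185, -0.00685698, -0.98761422]]), 't': array([0.00270829, 0.52969589, 1.59908125])}
```

View pics/scene0.png

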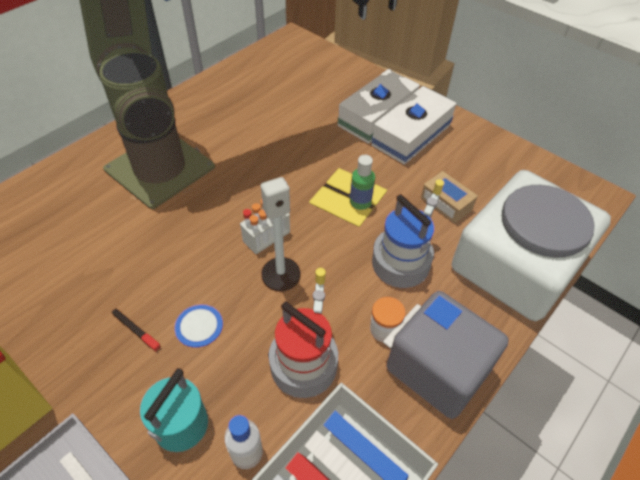

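View pics/top0.png

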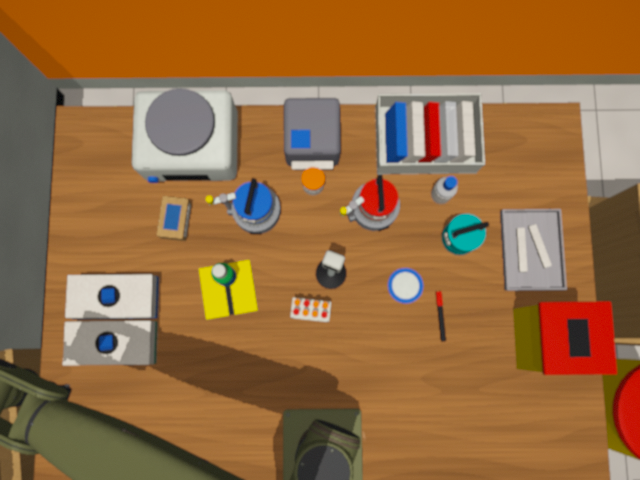

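The scene view shows the red carrier at (303,345), its clip knob at (320,273), the bottle at (362,185) and the coaster at (199,325). In the top view the same things are at (378,195), (345,210), (222,272) and (405,286), with the mat at (228,290), the thermometer at (332,268) between the coaster and the mat, and the blue carrier at (253,203).

```bash
cat > h.py <<'E'
import numpy as np,cv2
def ray(c,u,v,fish=False):
    f=240/np.tan(np.radians(c['vertical_fov'])/2)
    x=np.array([u-c['cx'],v-c['cy']])
    if fish:
        r=np.hypot(*x);th=r/f;d=np.array([*(x/max(r,1e-9)*np.sin(th)),np.cos(th)])
    else: d=np.array([x[0]/f,x[1]/f,1])
    R=c['R'];d=R.T@d
    return -R.T@c['t'],d/np.linalg.norm(d)
def plane(c,u,v,z,fish=False):
    o,d=ray(c,u,v,fish);return o+d*(z-o[2])/d[2]
def tri(r1,r2):
    A=np.array([r1[1],-r2[1]]).T;s=np.linalg.lstsq(A,r2[0]-r1[0],rcond=None)[0]
    a=r1[0]+s[0]*r1[1];b=r2[0]+s[1]*r2[1];return (a+b)/2,np.linalg.norm(a-b)
def mask(im,col,roi=None):
    h=cv2.cvtColor(im,cv2.COLOR_RGB2HSV);R={'yellow':[(22,120,110),(34,255,255)],'red':[(0,150,90),(6,255,255)],'blue':[(105,130,80),(125,255,255)],
    'white':[(0,0,140),(180,70,255)],'black':[(0,0,0),(180,255,55)],'green':[(50,100,30),(80,255,255)]}[col]
    m=cv2.inRange(h,*R)
    if col=='red': m|=cv2.inRange(h,(174,150,90),(180,255,255))
    if roi:
        z=np.zeros_like(m);a,b,c,d=roi;z[b:d,a:c]=m[b:d,a:c];m=z
    return m
def blob(im,col,roi):
    m=mask(im,col,roi);cs=cv2.findContours(m,0,1)[0];c=max(cs,key=cv2.contourArea)
    M=cv2.moments(c);return (M['m10']/M['m00'],M['m01']/M['m00']),c
E
python3 - <<'E'
from h import *;import pickle
D=pickle.load(open('d0.pkl','rb'));S,_,cs=D['scene'];T,_,ct=D['top']
np.set_printoptions(precision=4,suppress=True)
def two(n,col,rs,rt):
    a,ca=blob(S,col,rs);b,cb=blob(T,col,rt);p,e=tri(ray(cs,*a),ray(ct,*b));print(n,np.round(a),np.round(b),len(ca),len(cb),cv2.contourArea(ca),cv2.contourArea(cb),p,'gap',round(e,4));return ca,cb
two('redlid','red',(265,295,345,370),(350,170,410,225))
two('knob','yellow',(310,260,330,285),(338,203,352,218))
two('handle','black',(275,300,330,338),(370,170,390,215))
two('blueknob','yellow',(425,175,450,200),(200,190,218,206))
two('bluehandle','black',(390,193,435,225),(240,175,262,216))
two('cap','white',(350,152,376,177),(208,260,232,280))
ca,cb=two('coaster','blue',(170,300,230,350),(380,262,430,310))
for c,k,n in((cs,ca,'s'),(ct,cb,'t')):
    e=cv2.fitEllipse(k)[0];print('coaster plane4mm',n,plane(c,*e,.004))
for c,im,r,n in((cs,S,(300,165,392,228),'s'),(ct,T,(192,255,265,325),'t')):
    m=mask(im,'yellow',r);k=np.vstack([x for x in cv2.findContours(m,0,1)[0] if cv2.contourArea(x)>30]);h=cv2.convexHull(k).reshape(-1,2)
    W=np.array([plane(c,*q,.004)[:2] for q in h],np.float32);print('mat',n,cv2.minAreaRect(W*1000))
k=blob(T,'black',(215,280,245,318))[1].reshape(-1,2);W=np.array([plane(ct,*q,.004)[:2] for q in k],np.float32);print('stripe',cv2.minAreaRect(W*1000))
for n,(u,v),z in(('thermo foot',(331,273),.016),('rack',(311,309),.1),('spare cap',(450,184),.14),('bluelid',(253,200),.135),('jar',(313,178),.074)):print(n,plane(ct,u,v,z))
k=blob(T,'black',(370,170,390,215))[1].reshape(-1,2);W=np.array([plane(ct,*q,.187)[:2] for q in k],np.float32);print('handle',cv2.minAreaRect(W*1000))
E
```

```text
redlid [301. 337.] [379. 197.] 244 170 1752.0 863.0 [ 0.6406 -0.1542  0.1193] gap 0.0013
knob [320. 275.] [343. 210.] 38 22 107.0 44.0 [ 0.5976 -0.0586  0.1649] gap 0.0022Traceback (most recent call last):
  File "<stdin>", line 8, in <module>
  File "<stdin>", line 5, in two
  File "h.py", line 24, in blob
    m=mask(im,col,roi);cs=cv2.findContours(m,0,1)[0];c=max(cs,key=cv2.contourArea)
                                                       ~~~^^^^^^^^^^^^^^^^^^^^^^^^
ValueError: max() iterable argument is empty
```

```bash
sed -i "s/(180,255,55)/(180,110,95)/" h.py
cat > m1.py <<'E'
from h import *;import pickle
D=pickle.load(open('d0.pkl','rb'));S,_,cs=D['scene'];T,_,ct=D['top']
np.set_printoptions(precision=4,suppress=True)
print('handle px',cv2.cvtColor(S,cv2.COLOR_RGB2HSV)[322,305],cv2.cvtColor(T,cv2.COLOR_RGB2HSV)[190,381],cv2.cvtColor(T,cv2.COLOR_RGB2HSV)[300,230])
def two(n,col,rs,rt):
  try:
    a,ca=blob(S,col,rs);b,cb=blob(T,col,rt);p,e=tri(ray(cs,*a),ray(ct,*b));print(n,np.round(a),np.round(b),cv2.contourArea(ca),cv2.contourArea(cb),p,'gap',round(e,4));return ca,cb
  except Exception as e: print(n,'fail',e)
two('handle','black',(275,300,330,338),(370,170,390,215))
two('blueknob','yellow',(425,175,450,200),(200,190,218,206))
two('bluehandle','black',(390,193,435,225),(240,175,262,216))
two('cap','white',(350,152,376,177),(208,260,232,280))
ca,cb=two('coaster','blue',(170,300,230,350),(380,262,430,310))
for c,k,n in((cs,ca,'s'),(ct,cb,'t')):
    e=cv2.fitEllipse(k)[0];print('coaster plane4mm',n,plane(c,*e,.004))
for c,im,r,n in((cs,S,(300,165,392,228),'s'),(ct,T,(192,255,265,325),'t')):
    m=mask(im,'yellow',r);k=np.vstack([x for x in cv2.findContours(m,0,1)[0] if cv2.contourArea(x)>30]);h=cv2.convexHull(k).reshape(-1,2)
    W=np.array([plane(c,*q,.004)[:2] for q in h],np.float32);print('mat',n,cv2.minAreaRect(W*1000))
for n,(u,v),z in(('thermo foot',(331,273),.016),('rack',(311,309),.1),('spare cap',(450,184),.14),('bluelid',(253,200),.135),('jar',(313,178),.074)):print(n,plane(ct,u,v,z))
for r,z,n in(((215,280,245,318),.004,'stripe'),((370,170,390,215),.187,'handle')):
  try:
    k=blob(T,'black',r)[1].reshape(-1,2);W=np.array([plane(ct,*q,z)[:2] for q in k],np.float32);print(n,cv2.minAreaRect(W*1000))
  except Exception as e: print(n,e)
E
python3 m1.py
```

```text
handle px [ 8 80 64] [173  26  39] [12 23 55]
handle [300. 318.] [380. 192.] 327.5 75.5 [ 0.639  -0.1528  0.181 ] gap 0.0018
blueknob [438. 186.] [209. 199.] 80.0 47.5 [0.6298 0.2767 0.1642] gap 0.0002
bluehandle [411. 209.] [250. 195.] 288.5 97.0 [0.6334 0.1699 0.1826] gap 0.0002
cap [365. 160.] [218. 270.] 130.0 127.5 [0.4532 0.2554 0.1397] gap 0.0034
coaster [198. 326.] [405. 285.] 1354.5 848.0 [ 0.4239 -0.232  -0.0015] gap 0.0032
coaster plane4mm s [ 0.4278 -0.232   0.004 ]
coaster plane4mm t [ 0.4225 -0.2325  0.004 ]
mat s ((419.9815673828125, 251.34530639648438), (142.66128540039062, 144.2837677001953), 9.09504508972168)
mat t ((417.17913818359375, 249.8113250732422), (145.21884155273438, 144.82247924804688), 9.394635200500488)
thermo foot [ 0.4565 -0.0311  0.016 ]
rack [0.3556 0.023  0.1   ]
spare cap [ 0.669  -0.3365  0.14  ]
bluelid [0.6329 0.1687 0.135 ]
jar [0.7061 0.015  0.074 ]
stripe ((397.28021240234375, 246.6041259765625), (23.584802627563477, 89.56419372558594), 87.19363403320312)
handle ((636.9406127929688, -150.4202880859375), (89.1855697631836, 10.810907363891602), 1.2698121070861816)
```

The handle (z 0.181), knob (0.165), cap top (0.140), coaster and mat heights all agree with the text. I'll move above the bottle, raised, and take a wrist look there.

Call:
servo_tool(moves=[[[0, 0, 40], [0, 0, 0]], [[20, -30, 80], [0, 0, 0.05]], [[50, -70, 90], [0, 0, 0.1]], [[80, -115, 90], [0, 0, 0.15]], [[110, -160, 90], [0, 0, 0.2]], [[140, -205, 90], [0, 0, 0.25]], [[170, -245, 90], [0, 0, 0.3]], [[195, -280, 90], [0, 0, 0.314]], [[215, -310, 90], [0, 0, 0.314]], [[230, -330, 90], [0, 0, 0.314]], [[230, -330, 90], [0, 0, 0.314]], [[230, -330, 90], [0, 0, 0.314]], [[230, -330, 90], [0, 0, 0.314]]], jaw=85)

```text
clock: 1.72
tcp_pos: [0.4208, 0.2919, 0.313]
eef_rot: [-0.0, -0.008, 1.0, 0.0]
contact_force: [-0.5, -0.1, 0.2]
grip_width: 0.085
finger_force: 0.0
```

```bash
python3 - <<'E'
from cell import *;import cv2,pickle
c=calibration("wrist");s=get_state();im,d=get_image("wrist");pickle.dump((im,d,c,s),open("w1.pkl","wb"))
cv2.imwrite("pics/w1.png",cv2.cvtColor(im,cv2.COLOR_RGB2BGR));print(s['clock'],s['tcp_pos'],s['q'],c)
E
```

```text
1.725 [0.42080967 0.29186537 0.31298173] [ 5.01435705e-01 -2.26210698e-01  1.83784036e+00  2.04287660e-04
  1.53028175e+00 -1.08585127e+00] {'vertical_fov': 65.70646984690485, 'cx': 324.9408409004141, 'cy': 240.72002090230043, 'R': array([[-0.01742995,  0.99984704, -0.00144769],
       [ 0.9475008 ,  0.01697974,  0.31930225],
       [ 0.31927799,  0.00419374, -0.94765182]]), 't': array([-0.28351664, -0.47371309,  0.3308164 ])}
```

View pics/w1.png

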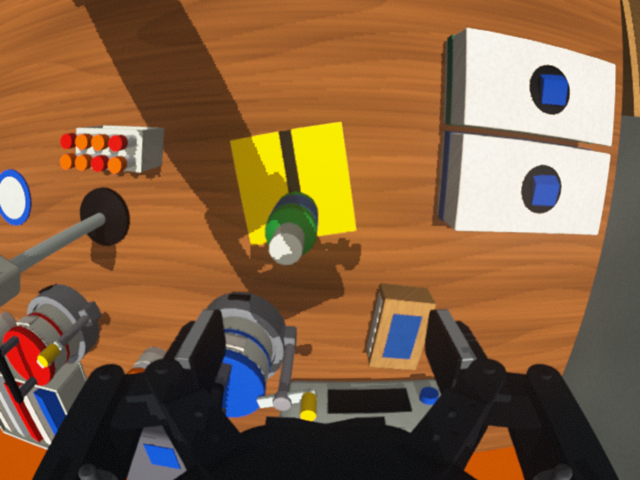

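The wrist view shows the cap at (285,245) on the bottle, and the whole mat spans (231–355, 123–245) with its stripe at (290,160). The rack is at (108,150).

```bash
python3 - <<'E'
from h import *;import pickle
np.set_printoptions(precision=4,suppress=True)
im,d,c,s=pickle.load(open('w1.pkl','rb'));T,_,ct=pickle.load(open('d0.pkl','rb'))['top'];S,_,cs=pickle.load(open('d0.pkl','rb'))['scene']
a,k=blob(im,'white',(262,225,310,270));print(a,cv2.boundingRect(k),cv2.minEnclosingCircle(k))
b,kb=blob(T,'white',(208,260,232,280));e,ke=blob(S,'white',(350,152,376,177))
print('cap',cv2.boundingRect(kb),cv2.boundingRect(ke),tri(ray(c,*a,True),ray(ct,*b)),tri(ray(c,*a,True),ray(cs,*e)))
m=mask(im,'yellow',(225,115,362,250));q=np.vstack(cv2.findContours(m,0,1)[0]);h=cv2.convexHull(q).reshape(-1,2)
W=np.array([plane(c,*p,.004,True)[:2] for p in h],np.float32);print('mat',cv2.minAreaRect(W*1000))
# green+cap base: bottle foot estimate from shoulder centre
m=mask(im,'black',(270,125,305,195));k=max(cv2.findContours(m,0,1)[0],key=cv2.contourArea).reshape(-1,2)
W=np.array([plane(c,*p,.004,True)[:2] for p in k],np.float32);print('stripe',cv2.minAreaRect(W*1000),np.array(cv2.fitLine(W,2,0,.01,.01)).ravel())
E
```

```text
(284.1362962962963, 247.49876543209876) (269, 233, 32, 30) ((284.21429443359375, 248.10714721679688), 16.04868507385254)
cap (212, 264, 13, 14) (358, 154, 15, 14) (array([0.4519, 0.2538, 0.1461]), np.float64(0.0019438476992722764)) (array([0.4549, 0.2544, 0.1417]), np.float64(0.0015237177297282038))
mat ((420.3261413574219, 251.2737274169922), (141.3297576904297, 141.01124572753906), 9.490543365478516)
stripe ((359.0616455078125, 237.47665405273438), (9.691207885742188, 4.205336570739746), 14.018199920654297) [0.8391 0.5439 0.3591 0.2372]
```

Cap axis is at about (0.453, 0.2545) with its top at 0.144, and the mat is at (0.420, 0.251), angle 9.4°. Next: descend and grip the cap.

Call:
servo_tool(moves=[[[16, -19, -20], [0, 0, 0]], [[32, -37, -50], [0, 0, 0]], [[32, -37, -85], [0, 0, 0]], [[32, -37, -120], [0, 0, 0]], [[32, -37, -150], [0, 0, 0]], [[32, -37, -170], [0, 0, 0]], [[32, -37, -181], [0, 0, 0]], [[32, -37, -181], [0, 0, 0]], [[32, -37, -181], [0, 0, 0]]])

```text
clock: 2.9
tcp_pos: [0.4542, 0.2546, 0.1335]
eef_rot: [0.001, -0.008, 1.0, 0.0]
contact_force: [0.1, 0.6, 0.3]
grip_width: 0.0849
finger_force: 0.0
```

Call:
servo_tool(moves=[[[0, 0, 0], [0, 0, 0]], [[0, 0, 0], [0, 0, 0]], [[0, 0, 0], [0, 0, 0]], [[0, 0, 0], [0, 0, 0]], [[0, 0, 0], [0, 0, 0]], [[0, 0, 0], [0, 0, 0]], [[0, 0, 0], [0, 0, 0]], [[0, 0, 0], [0, 0, 0]]], jaw=15)

```text
clock: 3.9
tcp_pos: [0.4539, 0.2545, 0.1329]
eef_rot: [0.001, -0.008, 1.0, 0.0]
contact_force: [-0.5, 1.4, 5.1]
grip_width: 0.0276
finger_force: 59.2
```

Call:
servo_tool(moves=[[[0, 0, 10], [0, 0, 0]], [[0, 0, 30], [0, 0, 0]], [[0, 0, 60], [0, 0, 0]], [[0, 0, 90], [0, 0, 0]], [[0, 0, 120], [0, 0, 0]], [[0, 0, 145], [0, 0, 0]], [[0, 0, 150], [0, 0, 0]], [[0, 0, 150], [0, 0, 0]], [[0, 0, 150], [0, 0, 0]]])

```text
clock: 5.03
tcp_pos: [0.4526, 0.2539, 0.2804]
eef_rot: [-0.001, -0.008, 1.0, -0.001]
contact_force: [-0.8, -0.0, -3.4]
grip_width: 0.0269
finger_force: 59.3
```

```bash
python3 - <<'E'
from cell import *;import cv2,numpy as np
s=get_state();print(s['tcp_pos'],s['contact_force'],s['grip_width'],s['finger_force'])
w,_=get_image("wrist");t,_=get_image("scene")
o=np.hstack([cv2.resize(w,(400,300)),cv2.resize(t[60:285,230:530],(400,300))])
cv2.imwrite("pics/w2.png",cv2.cvtColor(o,cv2.COLOR_RGB2BGR))
E
```

```text
[0.4526452  0.25386351 0.28040387] [-0.75155853 -0.0376141  -3.42266357] 0.026938120360244885 59.3406343460083
```

View pics/w2.png

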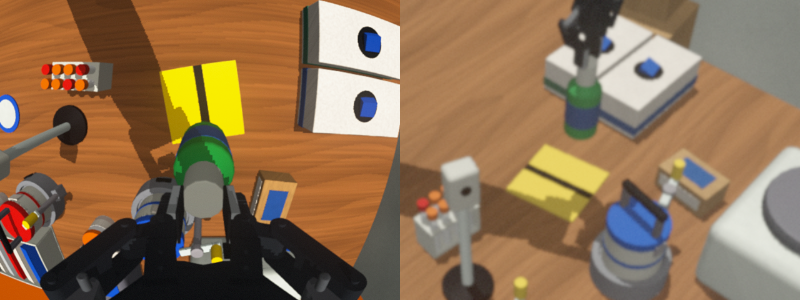

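The bottle hangs upright from the cap: the wrist panel shows it at (205,165), and the scene panel shows it clear of the mat. I'll carry it by the inner route, over the rack and inside of the thermometer.

Call:
servo_tool(moves=[[[-20, -20, 0], [0, 0, 0]], [[-45, -45, 0], [0, 0, 0]], [[-70, -75, 0], [0, 0, 0]], [[-92, -108, 0], [0, 0, 0]], [[-104, -143, 0], [0, 0, 0]], [[-107, -178, 0], [0, 0, 0]], [[-107, -213, 0], [0, 0, 0]], [[-107, -248, 0], [0, 0, 0]], [[-107, -283, 0], [0, 0, 0]], [[-107, -318, 0], [0, 0, 0]], [[-105, -353, 0], [0, 0, 0]], [[-95, -388, 0], [0, 0, 0]], [[-78, -420, 0], [0, 0, 0]], [[-58, -448, 0], [0, 0, 0]], [[-40, -470, 0], [0, 0, 0]], [[-28, -486, 0], [0, 0, 0]], [[-28, -486, 0], [0, 0, 0]], [[-28, -486, 0], [0, 0, 0]]])

```text
clock: 7.38
tcp_pos: [0.4249, -0.2313, 0.2815]
eef_rot: [-0.001, -0.008, 1.0, 0.001]
contact_force: [-0.2, -0.0, -2.7]
grip_width: 0.0275
finger_force: 59.6
```

```bash
python3 - <<'E'
from cell import *;import cv2,pickle
from h import *
np.set_printoptions(precision=4,suppress=True)
c=calibration("wrist");s=get_state();im,d=get_image("wrist");pickle.dump((im,d,c,s),open("w3.pkl","wb"))
cv2.imwrite("pics/w3.png",cv2.cvtColor(im,cv2.COLOR_RGB2BGR));print(s['clock'],s['tcp_pos'],s['q'],s['contact_force'])
E
```

```text
7.375 [ 0.4249 -0.2313  0.2815] [-0.6096 -0.283   1.9357  0.0001  1.4904 -2.1957] [-0.1912 -0.0424 -2.6548]
```

View pics/w3.png

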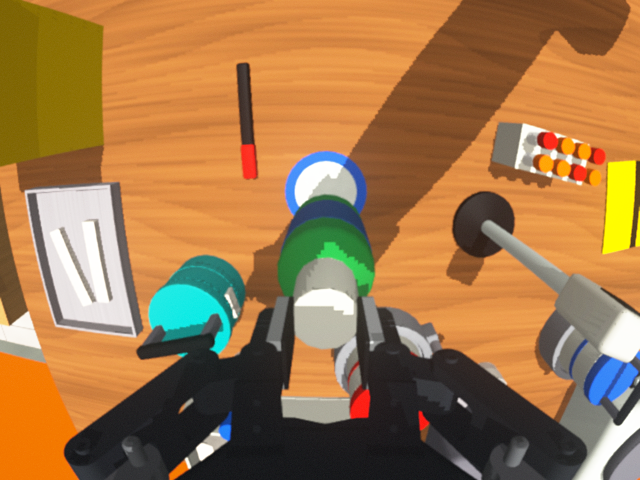

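The coaster shows at (326,190), directly beneath the held bottle. I'll lower it slowly.

Call:
servo_tool(moves=[[[0, -1, -25], [0, 0, 0]], [[0, -1, -60], [0, 0, 0]], [[0, -1, -95], [0, 0, 0]], [[0, -1, -120], [0, 0, 0]], [[0, -1, -135], [0, 0, 0]], [[0, -1, -141], [0, 0, 0]], [[0, -1, -144], [0, 0, 0]], [[0, -1, -146], [0, 0, 0]], [[0, -1, -147], [0, 0, 0]], [[0, -1, -148], [0, 0, 0]], [[0, -1, -148], [0, 0, 0]], [[0, -1, -148], [0, 0, 0]]])

```text
clock: 8.93
tcp_pos: [0.4254, -0.2329, 0.1342]
eef_rot: [0.0, -0.008, 1.0, -0.0]
contact_force: [0.6, -1.3, -2.4]
grip_width: 0.0272
finger_force: 59.6
```

Call:
servo_tool(moves=[[[0, 0, -1], [0, 0, 0]], [[0, 0, -2], [0, 0, 0]], [[0, 0, -3], [0, 0, 0]], [[0, 0, -3], [0, 0, 0]], [[0, 0, -3], [0, 0, 0]]])

```text
clock: 9.55
tcp_pos: [0.4264, -0.2333, 0.1331]
eef_rot: [0.001, -0.008, 1.0, -0.001]
contact_force: [-1.0, 2.2, 6.0]
grip_width: 0.0273
finger_force: 61.0
```

Call:
servo_tool(moves=[[[0, 0, 0], [0, 0, 0]], [[0, 0, 0], [0, 0, 0]], [[0, 0, 0], [0, 0, 0]], [[0, 0, 0], [0, 0, 0]], [[0, 0, 0], [0, 0, 0]], [[0, 0, 0], [0, 0, 0]], [[0, 0, 20], [0, 0, 0]], [[0, 0, 50], [0, 0, 0]], [[0, 0, 90], [0, 0, 0]], [[0, 0, 130], [0, 0, 0]], [[0, 0, 160], [0, 0, 0]], [[0, 0, 170], [0, 0, 0]], [[0, 0, 170], [0, 0, 0]]], jaw=85)

```text
clock: 11.18
tcp_pos: [0.4254, -0.2328, 0.301]
eef_rot: [0.0, -0.008, 1.0, -0.0]
contact_force: [-0.8, -0.6, -0.3]
grip_width: 0.0849
finger_force: 0.0
```

The bottle is released. I'll move near the clip, turning the tool for a caged push, and look again.

Call:
servo_tool(moves=[[[0, 0, 20], [0, 0, 0]], [[25, 20, 20], [0, 0, -0.08]], [[50, 45, 20], [0, 0, -0.16]], [[70, 75, 20], [0, 0, -0.24]], [[90, 105, 20], [0, 0, -0.32]], [[100, 125, 20], [0, 0, -0.4]], [[105, 135, 20], [0, 0, -0.42]], [[105, 135, 20], [0, 0, -0.42]], [[105, 135, 20], [0, 0, -0.42]], [[105, 135, 20], [0, 0, -0.42]]])

```text
clock: 12.42
tcp_pos: [0.5301, -0.0984, 0.3211]
eef_rot: [-0.0, 0.201, 0.98, -0.0]
contact_force: [0.6, -0.6, 0.2]
grip_width: 0.0848
finger_force: 0.0
```

```bash
python3 - <<'E'
from cell import *;import cv2,pickle
from h import *
np.set_printoptions(precision=4,suppress=True)
c=calibration("wrist");s=get_state();im,d=get_image("wrist");pickle.dump((im,d,c,s),open("w4.pkl","wb"))
cv2.imwrite("pics/w4.png",cv2.cvtColor(im,cv2.COLOR_RGB2BGR));print(s['clock'],s['tcp_pos'],s['q'],s['eef_rot'])
E
```

```text
12.425 [ 0.5301 -0.0984  0.3211] [-0.2829 -0.1657  1.7727 -0.0002  1.5347 -1.4483] [-0.0001  0.2013  0.9795 -0.0001]
```

View pics/w4.png

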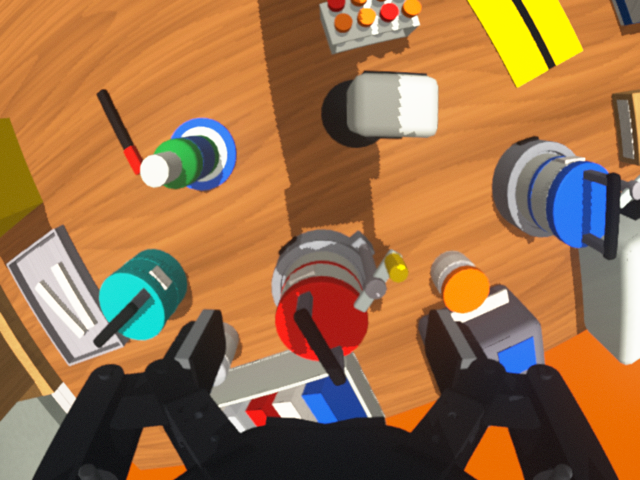

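The bottle stands on the coaster at (180,160). The knob is at (397,267), with its arm reaching over the lid to (372,293), and the handle runs (300,300)–(343,382).

```bash
python3 - <<'E'
from h import *;import pickle
np.set_printoptions(precision=4,suppress=True)
im,d,c,s=pickle.load(open('w4.pkl','rb'));D=pickle.load(open('d0.pkl','rb'));T,_,ct=D['top'];S,_,cs=D['scene']
a,k=blob(im,'yellow',(380,245,415,290));print(a,cv2.boundingRect(k))
b,_=blob(T,'yellow',(338,203,352,218));e,_=blob(S,'yellow',(310,260,330,285))
print('knob',tri(ray(c,*a,True),ray(ct,*b)),tri(ray(c,*a,True),ray(cs,*e)))
a,k=blob(im,'black',(290,290,348,385));print('handle c',a,cv2.boundingRect(k))
b,_=blob(T,'black',(370,170,390,215));print(tri(ray(c,*a,True),ray(ct,*b)))
W=np.array([plane(c,*p,.187,True)[:2] for p in k.reshape(-1,2)],np.float32);print(cv2.minAreaRect(W*1000))
m=mask(im,'red',(270,268,372,362));q=np.vstack([x for x in cv2.findContours(m,0,1)[0] if cv2.contourArea(x)>100])
W=np.array([plane(c,*p,.135,True)[:2] for p in cv2.convexHull(q).reshape(-1,2)],np.float32);print('lid',cv2.minEnclosingCircle(W*1000))
E
```

```text
(395.7036621823617, 267.195067264574) (385, 253, 23, 29)
knob (array([ 0.5954, -0.0589,  0.1709]), np.float64(0.0005228492576763382)) (array([ 0.5982, -0.0582,  0.1652]), np.float64(0.0007015513501688464))
handle c (328.5348837209302, 358.2321799962185) (295, 317, 51, 68)
(array([ 0.6338, -0.1449,  0.2104]), np.float64(0.008619418960868272))
((641.9237670898438, -144.82240295410156), (88.36592102050781, 24.2138671875), 0.8576487898826599)
lid ((639.2566528320312, -150.42324829101562), 52.30373001098633)
```

Call:
servo_tool(moves=[[[25, 15, 0], [0, 0, 0]], [[50, 30, -20], [0, 0, 0]], [[66, 40, -50], [0, 0, 0]], [[66, 40, -85], [0, 0, 0]], [[66, 40, -110], [0, 0, 0]], [[66, 40, -120], [0, 0, 0]], [[66, 40, -130], [0, 0, 0]], [[66, 40, -140], [0, 0, 0]], [[66, 40, -148], [0, 0, 0]], [[66, 40, -153], [0, 0, 0]], [[66, 40, -153], [0, 0, 0]], [[66, 40, -153], [0, 0, 0]]], jaw=38)

```text
clock: 13.98
tcp_pos: [0.5966, -0.0579, 0.1686]
eef_rot: [0.0, 0.201, 0.98, -0.0]
contact_force: [-0.1, -0.1, 0.4]
grip_width: 0.0379
finger_force: 0.0
```

Call:
servo_tool(moves=[[[-2, -5, 0], [0, 0, 0]], [[-4, -9, 0], [0, 0, 0]], [[-9, -12, 0], [0, 0, 0]], [[-13, -15, 0], [0, 0, 0]], [[-17, -20, 0], [0, 0, 0]], [[-20, -25, 0], [0, 0, 0]], [[-22, -30, 0], [0, 0, 0]], [[-23, -35, 0], [0, 0, 0]], [[-23, -41, 0], [0, 0, 0]], [[-22, -46, 0], [0, 0, 0]], [[-20, -50, 0], [0, 0, 0]], [[-20, -50, 0], [0, 0, 0]], [[-20, -50, 0], [0, 0, 0]]])

```text
clock: 15.6
tcp_pos: [0.5764, -0.1078, 0.1681]
eef_rot: [-0.0, 0.201, 0.98, 0.0]
contact_force: [1.0, -0.1, -0.4]
grip_width: 0.0381
finger_force: 0.0
```

Call:
servo_tool(moves=[[[2, 4, 0], [0, 0, 0]], [[2, 4, 20], [0, 0, 0]], [[2, 4, 50], [0, 0, 0]], [[0, 0, 85], [0, 0, 0.1]], [[-15, -15, 120], [0, 0, 0.2]], [[-30, -30, 145], [0, 0, 0.3]], [[-40, -43, 150], [0, 0, 0.4]], [[-45, -43, 150], [0, 0, 0.422]], [[-45, -43, 150], [0, 0, 0.422]], [[-45, -43, 150], [0, 0, 0.422]], [[-45, -43, 150], [0, 0, 0.422]]], jaw=85)

```text
clock: 16.98
tcp_pos: [0.5315, -0.1504, 0.3176]
eef_rot: [-0.0, -0.009, 1.0, 0.0]
contact_force: [0.9, 0.4, -0.7]
grip_width: 0.0851
finger_force: 0.0
```

```bash
python3 - <<'E'
from cell import *;import cv2,pickle
from h import *
np.set_printoptions(precision=4,suppress=True)
c=calibration("wrist");s=get_state();im,d=get_image("wrist");pickle.dump((im,d,c,s),open("w5.pkl","wb"))
cv2.imwrite("pics/w5.png",cv2.cvtColor(im,cv2.COLOR_RGB2BGR));print(s['clock'],s['tcp_pos'],s['q'],s['eef_rot'])
E
```

```text
16.975 [ 0.5315 -0.1504  0.3176] [-0.3729 -0.1342  1.7506  0.0001  1.5262 -1.9612] [-0.0005 -0.0087  1.      0.0002]
```

View pics/w5.png

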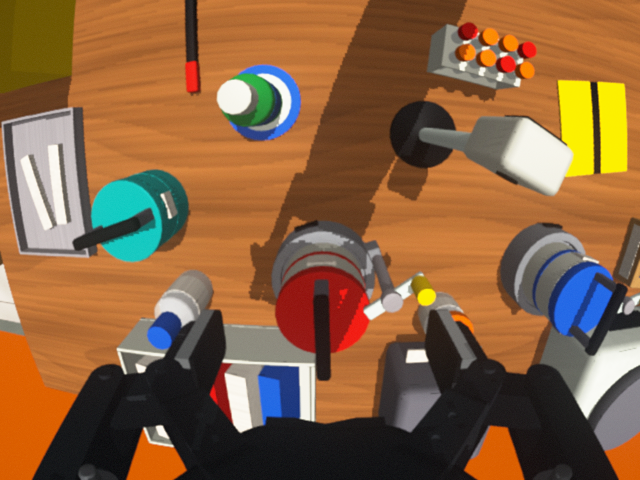

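The clip did not move: its arm still lies over the lid edge at (370,312), with the knob at (424,290). I'll re-measure the knob from this place.

```bash
python3 - <<'E'
from h import *;import pickle
from cell import *
np.set_printoptions(precision=4,suppress=True)
T,_=get_image('top');S,_=get_image('scene');ct=calibration('top');cs=calibration('scene')
for n in('w4','w5'):
    im,d,c,s=pickle.load(open(n+'.pkl','rb'))
    a,k=blob(im,'yellow',(380,245,415,290) if n=='w4' else (405,270,440,310));print(n,a,cv2.boundingRect(k),d[int(a[1]),int(a[0])]);r=ray(c,*a,True)
    print(plane(c,*a,.162,True),plane(c,*a,.178,True))
    if n=='w4':r4=r
print(tri(r4,r))
for im,cc,R in((T,ct,(325,195,360,230)),(S,cs,(300,255,340,300))):
    try:b,k=blob(im,'yellow',R);print(b,tri(ray(cc,*b),r))
    except Exception as e:print(e)
E
```

```text
w4 (395.7036621823617, 267.195067264574) (385, 253, 23, 29) 0.31853926
[ 0.5995 -0.0584  0.162 ] [ 0.592  -0.0588  0.178 ]
w5 (423.0010718113612, 290.5094676670239) (411, 276, 25, 30) 0.3195962
[ 0.5999 -0.0575  0.162 ] [ 0.5921 -0.0624  0.178 ]
(array([ 0.5981, -0.0585,  0.1653]), np.float64(0.000309762412333451))
(342.9348659003831, 210.62835249042143) (array([ 0.5958, -0.0596,  0.1696]), np.float64(0.0008654754483686321))
(320.00308641975306, 275.162037037037) (array([ 0.5984, -0.0582,  0.1653]), np.float64(0.000563890495587677))
```

```bash
python3 - <<'E'
from h import *;import pickle
np.set_printoptions(precision=4,suppress=True)
for n,R in(('w5',[(180,300,230,380),(425,300,475,380)]),('w3',[(255,290,295,390),(355,290,395,390)])):
    im,d,c,s=pickle.load(open(n+'.pkl','rb'));t=s['tcp_pos']
    for a,b,e,f in R:
        P=[]
        for v in range(b,f,2):
            for u in range(a,e,2):
                z=d[v,u]
                if 0<z<.26:
                    o,r=ray(c,u,v,True);cz=(c['R']@r)[2];p=o+r*z/cz;P.append(p-t)
        P=np.array(P);i=P[:,2].argsort();print(n,len(P),P[i[:3]],P.min(0),P.max(0))
E
```

```text
w5 690 [[-0.0044 -0.0431  0.022 ]
 [-0.0035 -0.0432  0.022 ]
 [ 0.0032 -0.043   0.0223]] [-0.0124 -0.0569  0.022 ] [ 0.0114 -0.0404  0.0707]
w5 722 [[ 0.0054  0.0425  0.0212]
 [ 0.0061  0.0424  0.0218]
 [-0.009   0.0419  0.0222]] [-0.0139  0.0391  0.0212] [0.0098 0.0553 0.0709]
w3 829 [[ 0.0124 -0.0243 -0.0378]
 [ 0.0106 -0.0241 -0.0368]
 [ 0.0126 -0.0229 -0.0358]] [-0.0178 -0.0278 -0.0378] [ 0.0138 -0.0128  0.0787]
w3 823 [[ 0.0149  0.024  -0.0393]
 [ 0.012   0.0248 -0.0385]
 [ 0.0123  0.0235 -0.0366]] [-0.0187  0.0115 -0.0393] [0.0149 0.0264 0.0785]
```

```bash
python3 - <<'E'
from h import *;import pickle
np.set_printoptions(precision=4,suppress=True)
im,d,c,s=pickle.load(open('w3.pkl','rb'));t=s['tcp_pos']
for a,e in((262,294),(354,386)):
    for v in range(285,345,6):
        for u in range(a,e,5):
            z=d[v,u]
            if 0<z<.26 and im[v,u].max()<75:
                o,r=ray(c,u,v,True);p=o+r*z/(c['R']@r)[2];print(u,v,p-t);break
E
```

```text
292 297 [-0.0113 -0.0144  0.014 ]
292 303 [-0.0088 -0.0144  0.0145]
267 309 [-0.0071 -0.0247  0.0173]
262 315 [-0.0071 -0.026   0.0224]
262 321 [-0.0074 -0.0252  0.0276]
262 327 [-0.0072 -0.0246  0.0317]
262 333 [-0.0069 -0.024   0.0354]
262 339 [-0.0065 -0.0235  0.039 ]
359 297 [-0.0118  0.0134  0.0141]
359 303 [-0.0115  0.013   0.0188]
359 309 [-0.0091  0.0131  0.0195]
359 315 [-0.0069  0.0132  0.0205]
359 321 [-0.0048  0.0132  0.0218]
359 327 [-0.0054  0.0127  0.0275]
359 333 [-0.0028  0.0128  0.0278]
359 339 [-0.0007  0.0129  0.0289]
```

The depth image shows the fingertips sit about 28 mm farther back than the text says: TCP +14 mm at this opening. They passed over the knob, and the bottle was held by the very top of its cap. I'll redo the push 29 mm lower.

Call:
servo_tool(moves=[[[15, 25, 0], [0, 0, -0.1]], [[30, 50, 0], [0, 0, -0.2]], [[50, 75, -10], [0, 0, -0.3]], [[65, 90, -40], [0, 0, -0.4]], [[66, 92, -75], [0, 0, -0.422]], [[66, 92, -105], [0, 0, -0.422]], [[66, 92, -125], [0, 0, -0.422]], [[66, 92, -140], [0, 0, -0.422]], [[66, 92, -152], [0, 0, -0.422]], [[66, 92, -162], [0, 0, -0.422]], [[66, 92, -170], [0, 0, -0.422]], [[66, 92, -177], [0, 0, -0.422]], [[66, 92, -177], [0, 0, -0.422]], [[66, 92, -177], [0, 0, -0.422]]], jaw=38)

```text
clock: 18.88
tcp_pos: [0.5976, -0.0589, 0.1415]
eef_rot: [0.0, 0.201, 0.98, 0.0]
contact_force: [0.1, 0.6, 0.6]
grip_width: 0.0384
finger_force: 0.0
```

Call:
servo_tool(moves=[[[-2, -5, 0], [0, 0, 0]], [[-4, -9, 0], [0, 0, 0]], [[-9, -12, 0], [0, 0, 0]], [[-13, -15, 0], [0, 0, 0]], [[-17, -20, 0], [0, 0, 0]], [[-20, -25, 0], [0, 0, 0]], [[-22, -30, 0], [0, 0, 0]], [[-23, -35, 0], [0, 0, 0]], [[-23, -41, 0], [0, 0, 0]], [[-22, -46, 0], [0, 0, 0]], [[-20, -50, 0], [0, 0, 0]], [[-20, -50, 0], [0, 0, 0]], [[-20, -50, 0], [0, 0, 0]]])

```text
clock: 20.5
tcp_pos: [0.576, -0.1035, 0.1406]
eef_rot: [-0.003, 0.2, 0.98, 0.005]
contact_force: [-5.6, 21.4, 5.7]
grip_width: 0.038
finger_force: 8.6
```

Call:
servo_tool(moves=[[[2, 6, 0], [0, 0, 0]], [[4, 11, 0], [0, 0, 0]], [[4, 11, 0], [0, 0, 0]], [[4, 11, 20], [0, 0, 0]], [[4, 11, 50], [0, 0, 0]], [[0, 0, 90], [0, 0, 0.1]], [[-15, -15, 130], [0, 0, 0.2]], [[-30, -30, 165], [0, 0, 0.3]], [[-40, -43, 177], [0, 0, 0.4]], [[-45, -45, 177], [0, 0, 0.422]], [[-45, -45, 177], [0, 0, 0.422]], [[-45, -45, 177], [0, 0, 0.422]], [[-45, -45, 177], [0, 0, 0.422]]], jaw=40)

```text
clock: 22.12
tcp_pos: [0.5323, -0.1534, 0.3171]
eef_rot: [-0.001, -0.009, 1.0, 0.0]
contact_force: [-0.1, -1.0, 0.0]
grip_width: 0.0399
finger_force: 0.0
```

```bash
python3 - <<'E'
from cell import *;import cv2,pickle
from h import *
np.set_printoptions(precision=4,suppress=True)
c=calibration("wrist");s=get_state();im,d=get_image("wrist");pickle.dump((im,d,c,s),open("w6.pkl","wb"))
cv2.imwrite("pics/w6.png",cv2.cvtColor(im,cv2.COLOR_RGB2BGR));print(s['clock'],s['tcp_pos'],s['contact_force'],s['eef_rot'])
T,_=get_image('top');ct=calibration('top')
a,k=blob(im,'black',(300,265,345,390));b,_=blob(T,'black',(370,170,390,215));print('handle',a,cv2.boundingRect(k),tri(ray(c,*a,True),ray(ct,*b)))
W=np.array([plane(c,*p,.187,True)[:2] for p in k.reshape(-1,2)],np.float32);print(cv2.minAreaRect(W*1000))
E
```

```text
22.125 [ 0.5323 -0.1534  0.3171] [-0.1107 -0.9839  0.0194] [-0.0007 -0.0087  1.      0.0003]
handle (325.78882466281306, 358.11368015414257) (319, 334, 14, 46) (array([ 0.5737, -0.1496,  0.3007]), np.float64(0.00642708208564827))
((658.75146484375, -150.81613159179688), (52.75354766845703, 11.465846061706543), 2.331026554107666)
```

View pics/w6.png

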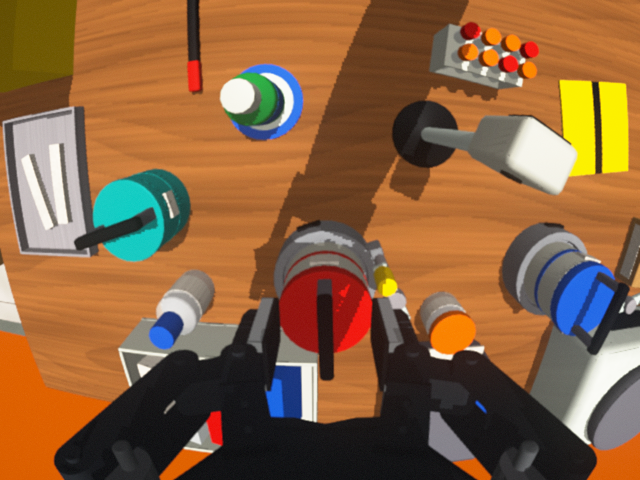

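The clip has swung: the knob is now at (386,284) with the lid free, and the handle bar runs (324,282)–(327,378).

```bash
python3 - <<'E'
from h import *;import pickle
np.set_printoptions(precision=4,suppress=True)
im,d,c,s=pickle.load(open('w6.pkl','rb'))
a,k=blob(im,'yellow',(372,260,400,300));p=plane(c,*a,.163,True);v=p[:2]-[.610,-.087];print('knob',p,np.hypot(*v),np.degrees(np.arctan2(v[1],v[0]))-114.4)
for q in((324,283),(327,378),(317.5,350),(333,350)):print(q,plane(c,*q,.187,True)[:2])
D=pickle.load(open('d0.pkl','rb'));S,_,cs=D['scene'];T,_,ct=D['top']
print(tri(ray(c,325.5,330,True),ray(ct,380.5,193)),tri(ray(c,325.5,330,True),ray(cs,303,320)))
E
```

```text
knob [ 0.5903 -0.0982  0.163 ] 0.022671272099780867 -264.8730547780796
(324, 283) [ 0.5817 -0.1539]
(327, 378) [ 0.6839 -0.1492]
(317.5, 350) [ 0.6502 -0.1586]
(333, 350) [ 0.65   -0.1444]
(array([ 0.639 , -0.1528,  0.1707]), np.float64(0.002779304057981391)) (array([ 0.6398, -0.15  ,  0.1698]), np.float64(0.0033750882429950777))
```

Call:
servo_tool(moves=[[[35, 1, 0], [0, 0, 0]], [[75, 2, -10], [0, 0, 0]], [[100, 2, -35], [0, 0, 0]], [[106, 2, -70], [0, 0, 0]], [[106, 2, -100], [0, 0, 0]], [[106, 2, -120], [0, 0, 0]], [[106, 2, -140], [0, 0, 0]], [[106, 2, -155], [0, 0, 0]], [[106, 2, -164], [0, 0, 0]], [[106, 2, -164], [0, 0, 0]], [[106, 2, -164], [0, 0, 0]]], jaw=50)

```text
clock: 23.6
tcp_pos: [0.6389, -0.152, 0.1552]
eef_rot: [0.001, -0.009, 1.0, -0.0]
contact_force: [-0.1, 0.3, 0.2]
grip_width: 0.0499
finger_force: 0.0
```

Call:
servo_tool(moves=[[[0, 0, 0], [0, 0, 0]], [[0, 0, 0], [0, 0, 0]], [[0, 0, 0], [0, 0, 0]], [[0, 0, 0], [0, 0, 0]], [[0, 0, 0], [0, 0, 0]], [[0, 0, 0], [0, 0, 0]], [[0, 0, 0], [0, 0, 0]]], jaw=3)

```text
clock: 24.48
tcp_pos: [0.6389, -0.1519, 0.1548]
eef_rot: [0.001, -0.009, 1.0, -0.0]
contact_force: [3.1, 0.8, 5.1]
grip_width: 0.0125
finger_force: 60.8
```

Call:
servo_tool(moves=[[[0, 0, 2], [0, 0, 0]], [[0, 0, 5], [0, 0, 0]], [[0, 0, 9], [0, 0, 0]], [[0, 0, 14], [0, 0, 0]], [[0, 0, 20], [0, 0, 0]], [[0, 0, 28], [0, 0, 0]], [[0, 0, 38], [0, 0, 0]], [[0, 0, 50], [0, 0, 0]], [[0, 0, 65], [0, 0, 0]], [[0, 0, 80], [0, 0, 0]], [[0, 0, 95], [0, 0, 0]], [[0, 0, 110], [0, 0, 0]], [[0, 0, 120], [0, 0, 0]], [[0, 0, 120], [0, 0, 0]], [[0, 0, 120], [0, 0, 0]]])

```text
clock: 26.35
tcp_pos: [0.638, -0.1517, 0.2733]
eef_rot: [-0.001, -0.009, 1.0, 0.0]
contact_force: [0.5, -0.2, -7.0]
grip_width: 0.0126
finger_force: 59.3
```

```bash
python3 - <<'E'
from cell import *;import cv2,pickle
from h import *
np.set_printoptions(precision=4,suppress=True)
c=calibration("wrist");s=get_state();im,d=get_image("wrist");S,_=get_image("scene");pickle.dump((im,d,c,s),open("w7.pkl","wb"))
print(s['clock'],s['tcp_pos'],s['contact_force'],s['moment'],s['grip_width'])
o=np.hstack([cv2.resize(im,(400,300)),cv2.resize(S[180:405,160:460],(400,300))])
cv2.imwrite("pics/w7.png",cv2.cvtColor(o,cv2.COLOR_RGB2BGR))
E
```

```text
26.35 [ 0.638  -0.1517  0.2733] [ 0.4906 -0.2358 -7.0046] [-0.0146  0.0645 -0.0172] 0.012581169560993062
```

View pics/w7.png

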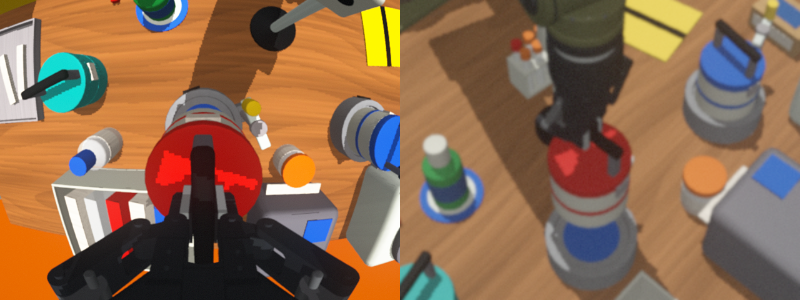

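The red carrier is off its stand and hanging level, and the scene panel shows the stand empty. The bottle is upright on the coaster at about (450,180) in that panel. I'll carry it to above the mat, turning 8.4°.

Call:
servo_tool(moves=[[[-4, 10, 10], [0, 0, 0]], [[-12, 30, 22], [0, 0, 0]], [[-22, 58, 30], [0, 0, 0]], [[-34, 90, 30], [0, 0, 0.02]], [[-46, 120, 30], [0, 0, 0.04]], [[-57, 150, 30], [0, 0, 0.06]], [[-70, 178, 30], [0, 0, 0.08]], [[-90, 205, 30], [0, 0, 0.1]], [[-112, 230, 30], [0, 0, 0.12]], [[-135, 258, 30], [0, 0, 0.147]], [[-157, 288, 30], [0, 0, 0.147]], [[-177, 320, 30], [0, 0, 0.147]], [[-194, 350, 30], [0, 0, 0.147]], [[-207, 376, 30], [0, 0, 0.147]], [[-215, 394, 30], [0, 0, 0.147]], [[-218, 402, 30], [0, 0, 0.147]], [[-218, 403, 30], [0, 0, 0.147]], [[-218, 403, 30], [0, 0, 0.147]], [[-218, 403, 30], [0, 0, 0.147]]])

```text
clock: 28.82
tcp_pos: [0.4206, 0.2506, 0.3041]
eef_rot: [-0.0, -0.081, 0.997, -0.0]
contact_force: [0.4, -0.2, -8.0]
grip_width: 0.0127
finger_force: 59.2
```

Call:
servo_tool(moves=[[[0, 0, -25], [0, 0, 0]], [[0, 0, -55], [0, 0, 0]], [[0, 0, -90], [0, 0, 0]], [[0, 0, -115], [0, 0, 0]], [[0, 0, -135], [0, 0, 0]], [[0, 0, -145], [0, 0, 0]], [[0, 0, -145], [0, 0, 0]], [[0, 0, -145], [0, 0, 0]]])

```text
clock: 29.82
tcp_pos: [0.4212, 0.2516, 0.1605]
eef_rot: [0.001, -0.082, 0.997, 0.0]
contact_force: [0.8, -0.3, -7.1]
grip_width: 0.0124
finger_force: 59.2
```

```bash
python3 - <<'E'
from cell import *;import cv2,pickle
from h import *
np.set_printoptions(precision=4,suppress=True)
c=calibration("wrist");s=get_state();im,d=get_image("wrist");T,_=get_image("top");ct=calibration('top');pickle.dump((im,d,c,s,T,ct),open("w8.pkl","wb"))
print(s['clock'],s['tcp_pos'],s['eef_rot'],s['contact_force'])
cv2.imwrite("pics/w8.png",cv2.cvtColor(im,cv2.COLOR_RGB2BGR))
E
```

```text
29.825 [0.4212 0.2516 0.1605] [ 0.0011 -0.082   0.9966  0.0004] [ 0.807  -0.2672 -7.0923]
```

View pics/w8.png

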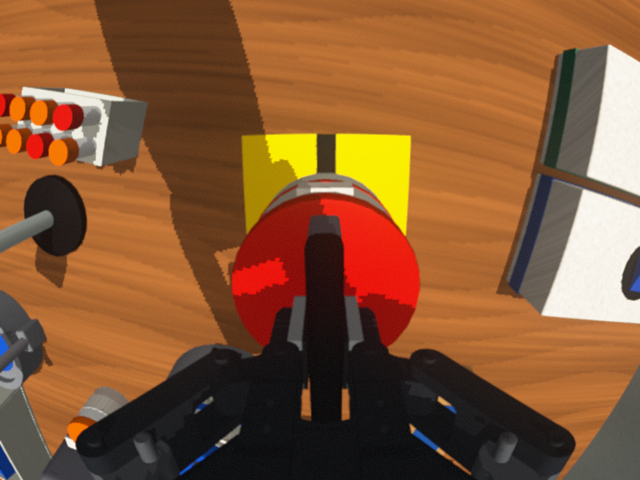

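The handle is in line with the stripe: bar at column 324, stripe at 326. A quick numeric check of the carrier's centre follows before lowering.

```bash
python3 - <<'E'
from h import *;import pickle
np.set_printoptions(precision=4,suppress=True)
im,d,c,s,T,ct=pickle.load(open('w8.pkl','rb'))
e=plane(c,325,216,.193,True);print('bar end',e,'centre',e[:2]+.046*np.array([np.cos(.164),np.sin(.164)]))
for u,v in((326,135),(318,135),(335,135),(243,136),(411,136)):print('mat edge',u,plane(c,u,v,.004,True)[:2])
k=cv2.findContours(mask(im,'red',(220,190,430,330)),0,1)[0];q=cv2.convexHull(np.vstack([x for x in k if cv2.contourArea(x)>200])).reshape(-1,2)
W=np.array([plane(c,*p,.141,True)[:2] for p in q if p[1]<320],np.float32);A=np.c_[2*W,np.ones(len(W))];x=np.linalg.lstsq(A,(W**2).sum(1),rcond=None)[0];print('lid',x[:2],np.sqrt(x[2]+x[0]**2+x[1]**2))
E
```

```text
bar end [0.3707 0.2427 0.193 ] centre [0.4161 0.2502]
mat edge 326 [0.3524 0.2403]
mat edge 318 [0.3534 0.2339]
mat edge 335 [0.3511 0.2476]
mat edge 243 [0.3631 0.1722]
mat edge 411 [0.34 0.31]
lid [0.4217 0.2512] 0.04879453737837736
```

Mat centre is (0.4215, 0.2517) and lid centre (0.4217, 0.2512), so it is centred. I'll lower gently.

Call:
servo_tool(moves=[[[0, 0, -12], [0, 0, 0]], [[0, 0, -24], [0, 0, 0]], [[0, 0, -32], [0, 0, 0]], [[0, 0, -37], [0, 0, 0]], [[0, 0, -39], [0, 0, 0]], [[0, 0, -40], [0, 0, 0]], [[0, 0, -41], [0, 0, 0]], [[0, 0, -42], [0, 0, 0]], [[0, 0, -42], [0, 0, 0]], [[0, 0, -42], [0, 0, 0]]])

```text
clock: 31.18
tcp_pos: [0.421, 0.2517, 0.1189]
eef_rot: [0.001, -0.082, 0.997, 0.0]
contact_force: [-6.2, -0.4, 5.8]
grip_width: 0.013
finger_force: 61.0
```

Call:
servo_tool(moves=[[[0, 0, 0], [0, 0, 0]], [[0, 0, 0], [0, 0, 0]], [[0, 0, 0], [0, 0, 0]], [[0, 0, 0], [0, 0, 0]], [[0, 0, 0], [0, 0, 0]], [[0, 0, 0], [0, 0, 0]], [[0, 0, 15], [0, 0, 0]], [[0, 0, 40], [0, 0, 0]], [[0, 0, 80], [0, 0, 0]], [[0, 0, 120], [0, 0, 0]], [[0, 0, 160], [0, 0, 0]], [[0, 0, 180], [0, 0, 0]], [[-40, 0, 180], [0, 0, 0]], [[-60, 0, 180], [0, 0, 0]], [[-60, 0, 180], [0, 0, 0]], [[-60, 0, 180], [0, 0, 0]]], jaw=50)

```text
clock: 33.17
tcp_pos: [0.3607, 0.2511, 0.2969]
eef_rot: [-0.0, -0.082, 0.997, -0.0]
contact_force: [0.5, 0.5, -0.5]
grip_width: 0.0502
finger_force: 0.0
```

```bash
python3 - <<'E'
from cell import *;import cv2
from h import *
s=get_state();print(s['clock'],s['tcp_pos'],s['contact_force'])
im,_=get_image("wrist");S,_=get_image("scene")
o=np.hstack([cv2.resize(im,(400,300)),cv2.resize(S[100:400,120:520],(400,300))])
cv2.imwrite("pics/w9.png",cv2.cvtColor(o,cv2.COLOR_RGB2BGR))
E
```

```text
33.175 [0.36066655 0.25111958 0.29688815] [ 0.51045232  0.51009024 -0.47326318]
```

View pics/w9.png

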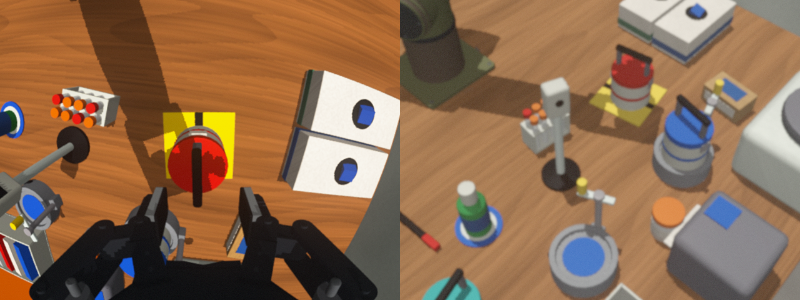

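The red carrier stands upright in the middle of the mat, with its handle along the stripe (wrist panel, 197,170). The bottle stands on the coaster at (475,215) in the scene panel, and everything else is where it was. I'm handing in.

```bash
python3 -c "
from cell import *
print(hand_in())"
```

```text
the job is handed in; nothing more can be done
None
```

The job was handed in at about 33 s: the sanitiser bottle is on its coaster, the clip is fully open, and the red carrier is upright in the middle of the mat, with its handle along the stripe; the first push at the clip passed over the knob, so I repeated it lower.

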